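# Fetch the spare jaw from under the sealer's flap

### The arm

A 6-joint arm with a two-finger parallel gripper is mounted at the origin on the work surface. World frame = base frame: x ahead of the robot, y to its left, z up, the work surface at z = 0. Lengths are in m, angles in rad, forces in N, time in s.
With the tool pointing down it reaches from about 0.375 to 0.975 m from the base axis. Payload 3.8 kg.
Tool frame: the origin (TCP) lies midway between the tips of the shut fingers; the grasp point (between the pads) lies 19 mm behind it; z points along the fingers, y is the direction in which the jaws open and shut (so a half turn about z gives the same grasp; the last joint's range is limited). The gripper opens to 85 mm and grips with 20 to 120 N. Pads are 22 mm wide; open, the fingers measure 114 mm over their backs; the gripper's body (76 mm by 85 mm) begins 54 mm behind the grasp point. The pads swing forward as they close: fully open they stand 13 mm farther back than shut.
Start: joints at [-1.378, 0.264, 1.604, -0, 1.274, -0.037], TCP at [0.154, -0.657, 0.231] pointing down, gripper open.
Joint ranges: [-2.63, 2.63], [-0.94, 2.18], [0.31, 2.57], [-1.31, 4.45], [0, 2.66], [-2.55, 2.55]. Speed limits (rad/s): [2.57, 2.57, 3.14, 3.14, 3.14, 3.14].

### API

Orientations are given as a unit quaternion [x, y, z, w].
In Python, from station import ctrl gives the robot as it stands.
- The arm moves only by the tool drive_tool, never from a script. Its argument "increments" is a list of rows, each an object of numbers: "jaw": the closure, from 0 (fully open) to 1 (shut); "x", "y", "z": the shift along the tool's x, y, z in cm; "rx", "ry", "rz": the turn, a rotation vector about the tool's x, y, z in rad. A call has exactly 10 rows; each row is the pose to reach, as a shift and turn from the pose commanded when the call began, along the tool's axes at that moment; what a row does not reach only later rows make up. A row lasts 1/12 s, in which the tool goes at most 41.7 mm and 7.16 degrees, less where a joint would pass 70% of its speed; a pose out of reach is approached as far as the arm can. A call with a gripper value outside its range is refused whole. The fingers move at their own pace and stop on an object; "newtons" is the grip in N (left out, the last holds). Time passes only in rows, so rows that repeat a pose let the fingers close, or fill a call up. It gives the time, the measured TCP pose, the force and the opening at its end, in the units of the state.
- ctrl.get_obs(): the state, without advancing time (a new reading comes with each control period).
- ctrl.capture(name): name is "side" or "top" or "wrist"; returns (picture, depth): 480x640x3 uint8, blue, green, red; 480x640 float32, m along the optical axis (not along the pixel's ray), 0 where there is no reading.
- ctrl.camera_info(name): a dict with "fovy" (degrees; the focal length in pixels is half the picture's height over the tangent of half this angle, whatever the lens; pixels are square), "cx", "cy" (the principal point, pixels), "camera_from_world" (4x4, takes a point from world to camera coordinates); the wrist camera has in their place "T_tool_cam" (4x4, takes a point from camera to tool coordinates, whose origin is the TCP and whose axes are the flange's). Camera axes: x right, y down, z forward; pixel columns grow to the right and rows downward; lengths in m; the calibration is good to about 2 mm. A picture is of the moment at which its call begins: read the wrist's pose just before it. camera_info takes no time and is no camera call.
- ctrl.sign_off(): hands the job in, once; it reports no verdict.
The state is a dict: "time": time; "qpos": joint angles; "dq": joint speeds; "joint_torque": joint torques, N m; "tool_pos": TCP position; "tool_rot": TCP orientation; "force": force on the tool from outside, world axes, zero at the start; "torque": the same for the moment, N m; "width": finger opening in m.
Only numpy, scipy, OpenCV 4.12 (cv2) and the standard library are available. Lean on these libraries where they do the work, as an engineer would, in place of code of your own. Each camera call takes 0.05 s, during which the arm holds its last target.

### The job

Lift the flap at the front of the bag sealer until it stands open by itself, and draw the spare sealing jaw (the plate with a tongue on top) up out of its slot, leaving the plain bar in its own slot. Hold the jaw out over the middle of the shallow white tray for checking: upright, about 15 cm above the table, its long side parallel to the tray's long side. Finish while still holding it there, in the air and still, with the flap left standing open and the other things on the bench undisturbed.

Things in the scene. Friction and masses are not known exactly. Their poses are not given: they have to be found in the camera images.
- sealer: bag sealer, fixed. Origin: on the table, under the centre of its spares well; x away from the robot (yaw up to 0.35 rad), y left, z up. Well: open-topped box, x -75..75, y -120..120 mm, walls 6-8 mm, rim 85 mm above the table, covered by the flap. Behind it the machine body, x 75..220, y -130..130 mm, 85 mm high, with a sealing arm above x 172..200 mm, up to 170 mm high
- well_floor (a point): centre of the well's floor, 10 mm above the table, axes as the sealer's. Two slots stand on the floor side by side along y, centred at x -8 mm, y -52 and +52 mm; each 83 mm long (y), 15 mm wide (x), its walls 20 mm high and 10 mm thick. One slot holds the jaw, the other the bar; which is which varies
- flap (a joint): opening of the flap, rad: 0 to 0.1 at the start, 1.57 upright, stop at 1.75. Aluminium plate 150 x 240 x 6 mm, 140 g, hinged along its far edge (parallel to the sealer's y); the free edge, towards the robot, swings up and away from the robot. The hinge is stiff (about 0.16 N m): the flap stays wherever it is left
- flap_hinge (a point): middle of the flap's hinge line (at the flap's underside), fixed to the sealer at x 75, y 0, z 85 mm in its frame; axes as the sealer's
- flap_grip (a point): grip point in the black fin on the flap's upper face, 125 mm from the hinge line, 30 mm above the flap's underside. Fin: 12 mm thick (along the hinge), 30 mm long, top 42 mm above the underside. Axes turn with the flap: y along the hinge, z out of the upper face, x towards the hinge. Pinched across its thickness, the fin can swivel between the fingers as the flap turns
- jaw: spare sealing jaw, loose, aluminium, about 130 g: plate 80 mm long (y), 12 mm thick (x) and 36 mm high, with a tongue 34 mm long (y), 12 mm thick and 26 mm high on the middle of its top edge, 62 mm high in all. Origin: centre of its underside; z up. Stands on the well floor in one of the slots, hidden by the flap, long side along the sealer's y
- bar: a plain bar, loose, aluminium, 80 mm (y) x 12 mm (x) x 36 mm high, without a tongue, standing in the other slot on the well floor. Origin: centre of its underside. It is to stay in its slot
- tray: shallow white tray, fixed, 140 mm (x) by 200 mm (y, its long side) and 22 mm high, turned by up to 0.4 rad. Origin: centre of its underside, on the table
- tape_roll: tape roll, a loose upright-axis ring 64 mm across and 22 mm high, lying on top of the sealer's body behind the flap's hinge; a bystander
- jar: glass jar with lid, 60 mm across, 85 mm high; a bystander
- spray: white bottle, 52 mm across, 120 mm high; a bystander
- carton: small carton 60 x 90 x 50 mm; a bystander
- driver: screwdriver lying on the table; a bystander
- cup: grey cup 72 mm across, 80 mm high; a bystander
- brush: small brush lying on the table; a bystander

How it is judged:
On the way, in this order (a step that is already met when the one before it is completed fails the run):
1. the flap has been lifted open and stays (value of joint flap above 1.2 rad and z of jaw in the frame of sealer below 0.03 m), for 0.3 s.
2. the jaw has been drawn up out of the well in the fingers (z of jaw in the frame of sealer above 0.07 m and contact force between jaw and the fingers above 1 N), for 0.1 s.
At the end, for the whole second after the job is handed in: Jaw held still in the fingers, touching nothing else, underside 80-240 mm above the table, within 40 mm of the tray's centre, within 0.25 rad of upright and of parallel to the tray's long side; flap open over 1.2 rad; bar still seated in its slot (horizontal distance between jaw and tray below 0.04 m and height (world z) of jaw between 0.08 and 0.24 m and angle between jaw's own z axis and vertical below 0.25 rad and angle between the y axis of jaw and the y axis of tray, either way round below 0.25 rad and contact force between jaw and the fingers above 1 N and linear speed of jaw below 0.03 m/s and contact force between jaw and tray below 0.1 N and contact force between jaw and sealer below 0.1 N and value of joint flap above 1.2 rad and z of bar in the frame of sealer below 0.016 m and angle between bar's own z axis and vertical below 0.15 rad); the arm keeps its last pose, push and grip.
It fails at once if the plain bar pulled from its slot (z of bar in the frame of sealer above 0.025 m).
It fails at once if a bystander on the bench disturbed (moved more than 30 mm) (distance of any of tape_roll, jar, spray, carton, driver, cup, brush from where it was at the start of the episode above 0.03 m).
It also fails if it takes over 54 s, if anything falls off the work surface, if the arm or the gripper's body presses on something with over 40 N, if the wrist force passes 120 N, or if a joint passes its speed limit or range.

## Working session

There is one attempt and no reset: what is moved stays moved. The work goes in short steps, Python scripts to look and compute and a tool call to move; the robot and the scene stay as the last step left them, time stands still between calls to the robot, and variables do not carry over. Pictures are saved under pics/ and viewed, and the job is handed in when it is done.

Besides the shell and the picture viewer there is one more tool, called after "Emit:" as name(argument=value, ...) on one line, values as JSON. drive_tool: Moves the arm, as the interface text tells. Its arguments: {"type":"object","properties":{"increments":{"type":"array","items":{"type":"object","properties":{"jaw":{"type":"number"},"x":{"type":"number"},"y":{"type":"number"},"z":{"type":"number"},"rx":{"type":"number"},"ry":{"type":"number"},"rz":{"type":"number"}}}},"newtons":{"type":"number"}},"required":["increments"]}

```bash
mkdir -p pics; ls; python3 - <<'E'
from station import ctrl
import cv2,numpy as np
print(ctrl.get_obs())
for n in ("side","top","wrist"):
    i=ctrl.camera_info(n); print(n,{k:(np.round(v,4).tolist()) for k,v in i.items()})
    p,d=ctrl.capture(n); cv2.imwrite(f"pics/{n}0.png",p); np.save(f"pics/{n}0.npy",d)
E
```

```text
pics
{'time': 0.0, 'qpos': array([-1.37786978e+00,  2.64791630e-01,  1.60539231e+00, -1.69269880e-05,
        1.27368047e+00, -3.68686032e-02]), 'dq': array([-0.0002782 ,  0.00053142,  0.00039303,  0.00084466,  0.0006869 ,
        0.0003883 ]), 'joint_torque': array([ 6.73573504e-04, -5.15110517e+01, -3.67312610e+01, -4.35618367e-04,
        1.30118037e-02,  1.66676838e-06]), 'tool_pos': array([ 0.1536226 , -0.65653172,  0.2299262 ]), 'tool_rot': array([ 9.93405606e-01,  1.14647337e-01, -9.66067064e-05, -1.13179117e-03]), 'force': array([0.21079915, 0.08241276, 0.27108428]), 'torque': array([-0.01863567,  0.04364556,  0.01540491]), 'width': 0.08522657755302483}
side {'fovy': 54.4139, 'cx': 319.4306, 'cy': 246.3093, 'camera_from_world': [[-0.9952, -0.0969, -0.0138, 0.5378], [-0.0506, 0.6301, -0.7749, 0.1116], [0.0838, -0.7705, -0.6319, 1.0826], [0.0, 0.0, 0.0, 1.0]]}
top {'fovy': 43.6013, 'cx': 317.6296, 'cy': 239.8492, 'camera_from_world': [[-0.0138, -0.9999, -0.0024, 0.0059], [-0.984, 0.014, -0.1776, 0.5506], [0.1776, -0.0001, -0.9841, 1.3036], [0.0, 0.0, 0.0, 1.0]]}
wrist {'fovy': 69.5773, 'cx': 316.444, 'cy': 242.0555, 'T_tool_cam': [[-0.0004, -0.9561, -0.2931, 0.0743], [1.0, -0.0003, -0.0002, -0.0001], [0.0001, -0.2931, 0.9561, -0.1419], [0.0, 0.0, 0.0, 1.0]]}
```

View pics/top0.png

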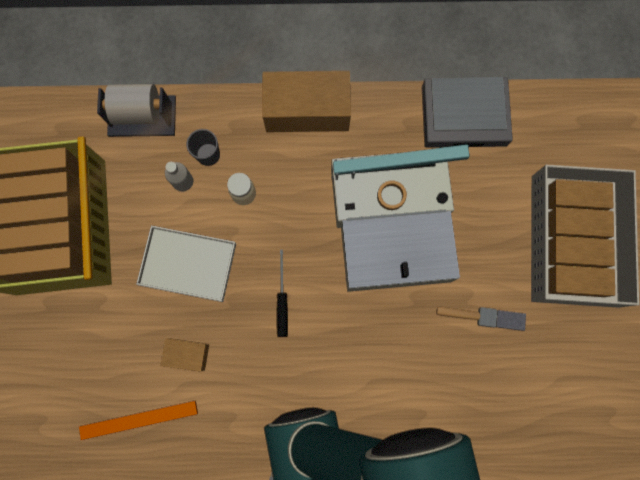

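View pics/side0.png

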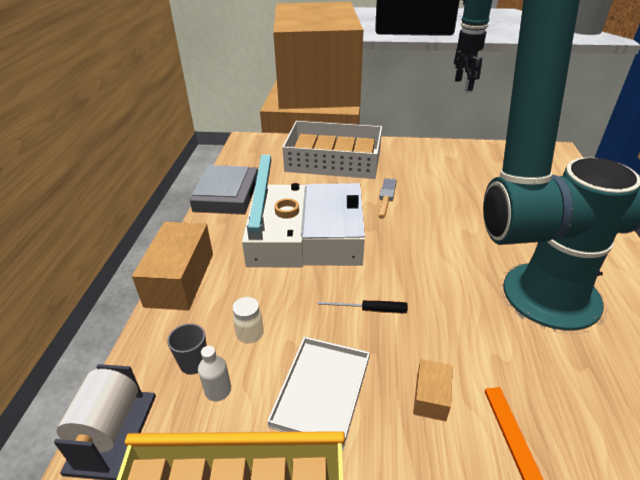

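The top view shows the sealer, with the flap at (345–458, 212–288) and the fin at (404,269). The tray is at (187,264), the jar at (240,186), and the driver at (282,295). Next I'll measure these.

```bash
cat > h.py <<'E'
import numpy as np, cv2
from station import ctrl
from scipy.spatial.transform import Rotation as R
def cam(n):
    i=ctrl.camera_info(n); f=240/np.tan(np.radians(i['fovy']/2))
    if n=='wrist':
        o=ctrl.get_obs(); T=np.eye(4);T[:3,:3]=R.from_quat(o['tool_rot']).as_matrix();T[:3,3]=o['tool_pos']
        W=T@np.array(i['T_tool_cam'])
    else: W=np.linalg.inv(np.array(i['camera_from_world']))
    return f,i['cx'],i['cy'],W
def plane(c,uv,z):
    f,cx,cy,W=c; uv=np.atleast_2d(uv).astype(float)
    d=np.c_[(uv[:,0]-cx)/f,(uv[:,1]-cy)/f,np.ones(len(uv))]@W[:3,:3].T
    return W[:3,3]+d*((z-W[2,3])/d[:,2])[:,None]
def cloud(c,D):
    f,cx,cy,W=c; v,u=np.mgrid[:480,:640]
    P=np.stack([(u-cx)/f*D,(v-cy)/f*D,D],-1)
    return P@W[:3,:3].T+W[:3,3]
E
python3 - <<'E'
from h import *
c=cam('top'); p=cv2.imread('pics/top0.png'); D=np.load('pics/top0.npy'); P=cloud(c,D)
hsv=cv2.cvtColor(p,cv2.COLOR_BGR2HSV)
v,u=np.mgrid[:480,:640]
# flap plane
for (a,b) in [(360,225),(440,225),(360,275),(440,275),(404,269),(360,205),(430,205),(187,264)]: print((a,b),hsv[b,a],np.round(P[b,a],4))
# flap mask by bluish grey
roi=(u>330)&(u<470)&(v>205)&(v<300)
fl=roi&(P[...,2]>0.078)&(hsv[...,0]>100)&(hsv[...,0]<130)&(hsv[...,2]>100)
m=fl.astype(np.uint8)*255
r=cv2.minAreaRect(np.argwhere(m)[:,::-1].astype(np.float32)); q=cv2.boxPoints(r);print('flap box',r,q.tolist(),fl.sum())
pts=P[fl]; A=np.c_[pts[:,:2],np.ones(len(pts))]; s=np.linalg.lstsq(A,pts[:,2],rcond=None)[0]; print('plane',s)
print(np.round(plane(c,q,0.093),4))
rr=cv2.minAreaRect(pts[:,:2].astype(np.float32)); print('flap world',rr)
# fin
fn=(u>390)&(u<420)&(v>255)&(v<285)&(hsv[...,2]<60); print('fin',fn.sum(),P[fn].mean(0),np.median(P[fn][:,2]),P[fn].max(0), np.c_[u[fn],v[fn]].mean(0))
# tray
tr=(u>130)&(u<245)&(v>220)&(v<308)&(hsv[...,1]<60)&(hsv[...,2]>90)
n,l,st,ce=cv2.connectedComponentsWithStats(tr.astype(np.uint8)); k=1+st[1:,4].argmax()
q=cv2.boxPoints(cv2.minAreaRect(np.argwhere(l==k)[:,::-1].astype(np.float32)))
w=plane(c,q,0.022); print('tray',q.tolist(),np.round(w,4).tolist(),cv2.minAreaRect(w[:,:2].astype(np.float32)))
E
```

```text
(360, 225) [111  12 147] [ 0.5749 -0.0952  0.091 ]
(440, 225) [110  16 146] [ 0.573  -0.2713  0.0878]
(360, 275) [107  16 142] [ 0.4641 -0.092   0.0959]
(440, 275) [109  14 141] [ 0.4617 -0.2642  0.0952]
(404, 269) [10 26 30] [ 0.4719 -0.1828  0.1258]
(360, 205) [ 33  15 172] [ 0.6209 -0.0967  0.087 ]
(430, 205) [ 32  24 173] [ 0.6178 -0.2509  0.0906]
(187, 264) [ 34  21 170] [0.5056 0.3003 0.0092]
flap box ((400.4098815917969, 248.50820922851562), (68.44501495361328, 110.81575012207031), 84.80557250976562) [[342.1311950683594, 219.442626953125], [452.4918518066406, 209.40985107421875], [458.6885681152344, 277.57379150390625], [348.3279113769531, 287.6065673828125]] 6972
plane [-0.51102844  0.13407298  0.38769362]
[[ 0.5875 -0.0562  0.093 ]
 [ 0.6066 -0.2994  0.093 ]
 [ 0.4558 -0.3046  0.093 ]
 [ 0.4375 -0.0664  0.093 ]]
flap world ((0.45843636989593506, -0.1479087769985199), (0.2722775340080261, 0.31462451815605164), 4.486169815063477)
fin 100 [ 0.46860174 -0.18169317  0.13694181] 0.12838071775219517 [ 0.48714382 -0.00172701  1.38069788] [404.24 269.84]
tray [[136.14259338378906, 284.2154541015625], [148.39088439941406, 223.9947509765625], [235.28773498535156, 241.668701171875], [223.03944396972656, 301.889404296875]] [[0.459, 0.412, 0.022], [0.5984, 0.3892, 0.022], [0.554, 0.1876, 0.022], [0.4162, 0.2139, 0.022]] ((0.5073065757751465, 0.3015201687812805), (0.2098694145679474, 0.14107124507427216), 77.79623413085938)
```

```bash
python3 -c "
import cv2
p=cv2.imread('pics/top0.png');cv2.imwrite('pics/tc0.png',cv2.resize(p[140:300,310:480],None,fx=4,fy=3.7,interpolation=cv2.INTER_CUBIC)[:600])"
```

```text
(no output)
```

View pics/tc0.png

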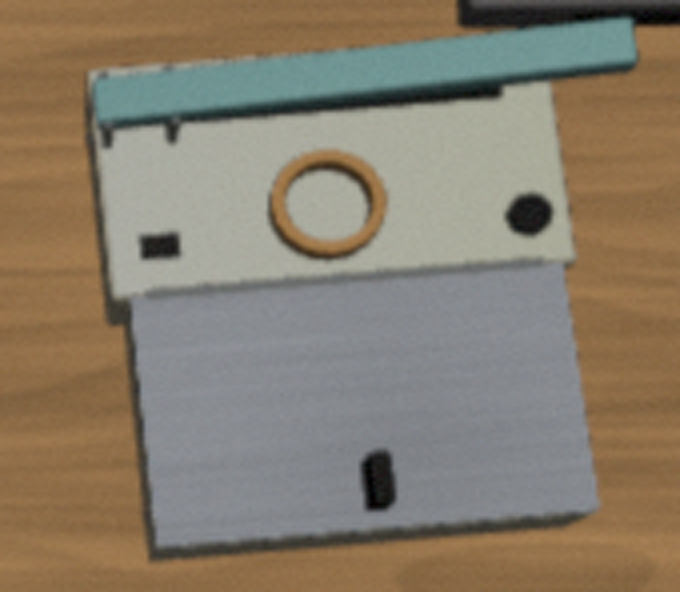

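```bash
python3 - <<'E'
from h import *
c=cam('top'); p=cv2.imread('pics/top0.png'); D=np.load('pics/top0.npy'); P=cloud(c,D)
hsv=cv2.cvtColor(p,cv2.COLOR_BGR2HSV).astype(int); v,u=np.mgrid[:480,:640]
def fit(pts): 
    vx,vy,x,y=cv2.fitLine(np.array(pts,np.float32),cv2.DIST_HUBER,0,.01,.01).ravel(); return vx,vy,x,y
# hinge edge: per column hue change
H=[];N=[]
for a in range(355,446):
    col=cv2.GaussianBlur(p[:,a:a+1].astype(np.float32),(1,3),0)[:,0]; s=(col[:,2]-col[:,0]) # R-B
    seg=s[205:235]; thr=(seg[:5].mean()+seg[-8:].mean())/2; k=np.argmax(seg<thr); H.append((a,205+k-0.5))
    if abs(a-404)>12:
        g=np.diff(col[278:298].sum(1)); N.append((a,278+np.argmin(g)+.5))
for n,L,z in (('hinge',H,.091),('near',N,.094)):
    w=plane(c,L,z); l=fit(w[:,:2]); print(n,'yaw',np.arctan2(-l[0]*np.sign(l[1]),abs(l[1])),l, 'x at y=-.18', l[2]+(-.18-l[3])*l[0]/l[1])
# left/right
Ls=[];Rs=[]
for b in range(228,275):
    row=p[b].astype(int); s=row[:,2]-row[:,0]
    blue=np.where((hsv[b,:,2]>125)&(abs(s)<25)&(s<0)&(np.arange(640)>330)&(np.arange(640)<470))[0]
    Ls.append((blue[0]-.5,b));Rs.append((blue[-1]+.5,b))
for n,L in (('L',Ls),('R',Rs)):
    w=plane(c,L,.093); l=fit(w[:,:2]); print(n,'yaw',np.arctan2(l[1]*np.sign(l[0]),abs(l[0])),l)
m=(abs(u-400)<40)&(abs(v-248)<24)&(hsv[...,2]>125)
pts=P[m]; pts=pts[abs(pts[:,2]-.093)<.02]
for _ in range(3):
    A=np.c_[pts[:,:2],np.ones(len(pts))]; s=np.linalg.lstsq(A,pts[:,2],rcond=None)[0]; r=pts[:,2]-A@s; pts=pts[abs(r)<2.5*r.std()]
print('plane',s,r.std())
fn=(u>390)&(u<420)&(v>258)&(v<282)&(hsv[...,2]<70)
q=cv2.minAreaRect(np.argwhere(fn)[:,::-1].astype(np.float32)); print(q, plane(c,q[0],.127), np.median(P[fn],0),np.percentile(P[fn][:,2],[20,50,80]))
E
```

```text
hinge yaw 0.07383246 (np.float32(0.073765405), np.float32(-0.99727565), np.float32(0.6030763), np.float32(-0.24636568)) x at y=-.18 0.5981674
near yaw 0.077046596 (np.float32(0.07697038), np.float32(-0.99703336), np.float32(0.4450762), np.float32(-0.17439136)) x at y=-.18 0.4455092
L yaw 0.07813782 (np.float32(0.9969488), np.float32(0.07805833), np.float32(0.53752863), np.float32(-0.05986101))
R yaw 0.08185916 (np.float32(0.9966514), np.float32(0.08176777), np.float32(0.5140087), np.float32(-0.30074227))
plane [-0.02307557 -0.00190461  0.10459047] 0.0024368386457952933
((404.1219177246094, 269.5975646972656), (15.129120826721191, 7.3989129066467285), 83.6598129272461) [[ 0.47045338 -0.18286639  0.127     ]] [ 0.46972972 -0.18283978  0.12821408] [0.11634267 0.12821408 0.13088917]
```

```bash
cat >> h.py <<'E'
def pose(): 
    o=ctrl.get_obs(); return np.array(o['tool_pos']),R.from_quat(o['tool_rot'])
def down(h,tilt=0):  # tool z down, tool x heading h
    return R.from_euler('z',h)*R.from_euler('x',np.pi)
def delta(p,Rg,p0=None,R0=None):
    if p0 is None: p0,R0=pose()
    return np.round(R0.inv().apply(np.array(p)-p0)*100,2), np.round((R0.inv()*Rg).as_rotvec(),3)
YAW=.078; ex=np.array([np.cos(YAW),np.sin(YAW),0]); ey=np.array([-ex[1],ex[0],0]); HG=np.array([.598,-.1748,.085]); SO=HG-.075*ex-[0,0,.085]
E
python3 -c "
from h import *
print(delta([.455,-.184,.20],down(YAW)), SO, ctrl.get_obs()['time'])"
```

```text
(array([ 40.11, -39.16,   3.1 ]), array([-0.002,  0.   ,  0.152])) [ 0.52322803 -0.18064407  0.        ] 0.15
```

Emit:
drive_tool(increments=[{"x": 1,"y": -1,"z": 0,"jaw": 0},{"x": 3,"y": -3,"z": 0.2,"rz": 0.02},{"x": 5.5,"y": -5.4,"z": 0.4,"rz": 0.04},{"x": 8.3,"y": -8.1,"z": 0.6,"rz": 0.06},{"x": 11.1,"y": -10.9,"z": 0.9,"rz": 0.08},{"x": 14,"y": -13.7,"z": 1.2,"rz": 0.1},{"x": 17,"y": -16.5,"z": 1.4,"rz": 0.12},{"x": 20,"y": -19.5,"z": 1.6,"rz": 0.13},{"x": 23,"y": -22.4,"z": 1.8,"rz": 0.14},{"x": 26,"y": -25.4,"z": 2,"rz": 0.152}], newtons=25)

```text
validation failed for argument at $.in...
```

```bash
python3 -c "
from h import *
print(delta([.455,-.184,.20],down(YAW)))"
```

```text
(array([ 40.11, -39.16,   3.1 ]), array([-0.002,  0.   ,  0.152]))
```

Emit:
drive_tool(increments=[{"x": 1,"y": -1,"z": 0,"rx": 0,"ry": 0,"rz": 0,"jaw": 0},{"x": 3,"y": -3,"z": 0.2,"rx": 0,"ry": 0,"rz": 0.02,"jaw": 0},{"x": 5.5,"y": -5.4,"z": 0.4,"rx": 0,"ry": 0,"rz": 0.04,"jaw": 0},{"x": 8.3,"y": -8.1,"z": 0.6,"rx": 0,"ry": 0,"rz": 0.06,"jaw": 0},{"x": 11.1,"y": -10.9,"z": 0.9,"rx": 0,"ry": 0,"rz": 0.08,"jaw": 0},{"x": 14,"y": -13.7,"z": 1.2,"rx": 0,"ry": 0,"rz": 0.1,"jaw": 0},{"x": 17,"y": -16.5,"z": 1.4,"rx": 0,"ry": 0,"rz": 0.12,"jaw": 0},{"x": 20,"y": -19.5,"z": 1.6,"rx": 0,"ry": 0,"rz": 0.13,"jaw": 0},{"x": 23,"y": -22.4,"z": 1.8,"rx": 0,"ry": 0,"rz": 0.14,"jaw": 0},{"x": 26,"y": -25.4,"z": 2,"rx": 0,"ry": 0,"rz": 0.152,"jaw": 0}], newtons=25)

```text
time: 0.98
tool_pos: [0.3487, -0.3494, 0.2112]
tool_rot: [0.999, 0.038, 0.0, -0.0]
force: [0.9, -0.6, -0.1]
width: 0.0852
```

```bash
python3 -c "
from h import *
print(delta([.455,-.184,.20],down(YAW)))"
```

```text
(array([ 11.87, -15.68,   1.12]), array([-0.   , -0.   , -0.001]))
```

Emit:
drive_tool(increments=[{"x": 2,"y": -2.6,"z": 0.2,"rx": 0,"ry": 0,"rz": 0,"jaw": 0},{"x": 4,"y": -5.3,"z": 0.4,"rx": 0,"ry": 0,"rz": 0,"jaw": 0},{"x": 6,"y": -8,"z": 0.6,"rx": 0,"ry": 0,"rz": 0,"jaw": 0},{"x": 8,"y": -10.6,"z": 0.8,"rx": 0,"ry": 0,"rz": 0,"jaw": 0},{"x": 9.8,"y": -12.9,"z": 0.9,"rx": 0,"ry": 0,"rz": 0,"jaw": 0},{"x": 11,"y": -14.5,"z": 1,"rx": 0,"ry": 0,"rz": 0,"jaw": 0},{"x": 11.6,"y": -15.3,"z": 1.1,"rx": 0,"ry": 0,"rz": 0,"jaw": 0},{"x": 11.9,"y": -15.7,"z": 1.1,"rx": 0,"ry": 0,"rz": 0,"jaw": 0},{"x": 11.9,"y": -15.7,"z": 1.1,"rx": 0,"ry": 0,"rz": 0,"jaw": 0},{"x": 11.9,"y": -15.7,"z": 1.1,"rx": 0,"ry": 0,"rz": 0,"jaw": 0}])

```text
time: 1.82
tool_pos: [0.4542, -0.1867, 0.2003]
tool_rot: [0.999, 0.039, -0.0, 0.0]
force: [0.1, 0.7, 0.3]
width: 0.0852
```

```bash
python3 - <<'E'
from h import *
c=cam('wrist'); p,D=ctrl.capture('wrist'); cv2.imwrite('pics/w1.png',p); np.save('pics/w1.npy',D)
P=cloud(c,D); hsv=cv2.cvtColor(p,cv2.COLOR_BGR2HSV)
m=(hsv[...,2]<60)&(P[...,2]>.1)&(P[...,2]<.14)&(D>0)
n,l,st,ce=cv2.connectedComponentsWithStats(m.astype(np.uint8))
for k in range(1,n):
    if st[k,4]>150: 
        q=P[l==k]; top=q[q[:,2]>np.percentile(q[:,2],60)]
        print(st[k],ce[k],np.round(q.mean(0),4),np.percentile(q[:,2],[5,50,95]),cv2.minAreaRect(q[:,:2].astype(np.float32)),plane(c,ce[k],.13))
print(delta([.473,-.184,.103],down(YAW)))
E
```

```text
[307 199  18  51 856] [315.93107477 224.05257009] [ 0.4745 -0.1848  0.1272] [0.11157875 0.1289206  0.13011285] ((0.4724418818950653, -0.18481117486953735), (0.029013413935899734, 0.010918688960373402), 4.6713786125183105) [[ 0.47517406 -0.18475252  0.13      ]]
(array([ 1.91, -0.17,  9.74]), array([ 0.   ,  0.   , -0.001]))
```

View pics/w1.png

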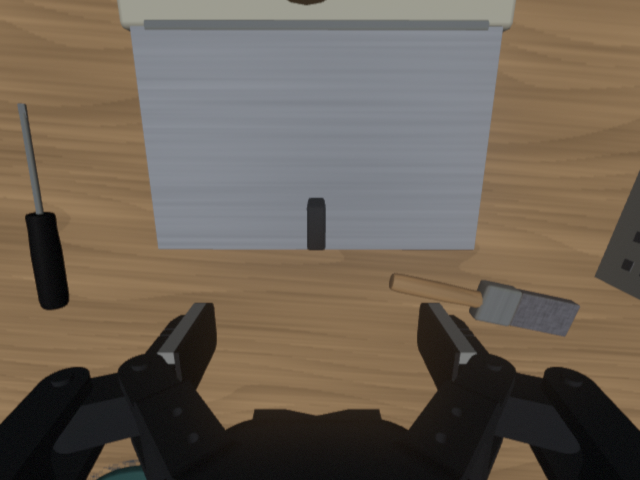

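The wrist view confirms the fin at (316,224), between the fingers. It is at (0.474, -0.185) with its top at 0.129, and it is square to the tool. I'll go down and pinch it.

Emit:
drive_tool(increments=[{"x": 1,"y": -0.1,"z": 1,"rx": 0,"ry": 0,"rz": 0,"jaw": 0.3},{"x": 1.95,"y": -0.1,"z": 3,"rx": 0,"ry": 0,"rz": 0,"jaw": 0.4},{"x": 1.95,"y": -0.1,"z": 5,"rx": 0,"ry": 0,"rz": 0,"jaw": 0.4},{"x": 1.95,"y": -0.1,"z": 7,"rx": 0,"ry": 0,"rz": 0,"jaw": 0.4},{"x": 1.95,"y": -0.1,"z": 8.6,"rx": 0,"ry": 0,"rz": 0,"jaw": 0.4},{"x": 1.95,"y": -0.1,"z": 9.4,"rx": 0,"ry": 0,"rz": 0,"jaw": 0.4},{"x": 1.95,"y": -0.1,"z": 9.7,"rx": 0,"ry": 0,"rz": 0,"jaw": 0.5},{"x": 1.95,"y": -0.1,"z": 9.7,"rx": 0,"ry": 0,"rz": 0,"jaw": 1},{"x": 1.95,"y": -0.1,"z": 9.7,"rx": 0,"ry": 0,"rz": 0,"jaw": 1},{"x": 1.95,"y": -0.1,"z": 9.7,"rx": 0,"ry": 0,"rz": 0,"jaw": 1}])

```text
time: 2.7
tool_pos: [0.4747, -0.1847, 0.1047]
tool_rot: [0.999, 0.039, 0.001, 0.001]
force: [0.0, -1.6, -1.6]
width: 0.0116
```

Emit:
drive_tool(increments=[{"x": 0,"y": 0,"z": 0,"rx": 0,"ry": 0,"rz": 0,"jaw": 1},{"x": 0,"y": 0,"z": 0,"rx": 0,"ry": 0,"rz": 0,"jaw": 1},{"x": 0,"y": 0,"z": 0,"rx": 0,"ry": 0,"rz": 0,"jaw": 1},{"x": 0,"y": 0,"z": 0,"rx": 0,"ry": 0,"rz": 0,"jaw": 1},{"x": 0,"y": 0,"z": 0,"rx": 0,"ry": 0,"rz": 0,"jaw": 1},{"x": 0,"y": 0,"z": 0,"rx": 0,"ry": 0,"rz": 0,"jaw": 1},{"x": 0,"y": 0,"z": 0,"rx": 0,"ry": 0,"rz": 0,"jaw": 1},{"x": 0,"y": 0,"z": 0,"rx": 0,"ry": 0,"rz": 0,"jaw": 1},{"x": 0,"y": 0,"z": 0,"rx": 0,"ry": 0,"rz": 0,"jaw": 1},{"x": 0,"y": 0,"z": 0,"rx": 0,"ry": 0,"rz": 0,"jaw": 1}])

```text
time: 3.53
tool_pos: [0.4746, -0.1847, 0.1042]
tool_rot: [0.999, 0.039, 0.001, 0.001]
force: [-1.4, -5.9, 2.8]
width: 0.0115
```

```bash
python3 - <<'E'
from h import *
p,r=pose(); g=p+r.apply([0,0,-.019])
dx=(HG-g)@ex; dz=g[2]-HG[2]; rad=np.hypot(dx,dz); a0=np.arctan2(dz,dx); print(p,g,dx,dz,rad,a0,'flap est',a0-.236)
for th in np.arange(0,1.61,.08):
    a=a0+th; q=HG+0*ex; x=dx-rad*np.cos(a); z=rad*np.sin(a)-dz
    print(round(th,2),'x %.2f z %.2f'%(x*100,-z*100))
E
```

```text
[ 0.47463049 -0.18468951  0.10415682] [ 0.47460081 -0.1846587   0.12315677] 0.12379220290399665 0.038156772684108844 0.12953937162689586 0.2989922742923183 flap est 0.0629922742923183
0.0 x -0.00 z -0.00
0.08 x 0.34 z -0.98
0.16 x 0.77 z -1.92
0.24 x 1.26 z -2.83
0.32 x 1.83 z -3.70
0.4 x 2.46 z -4.52
0.48 x 3.16 z -5.29
0.56 x 3.92 z -5.99
0.64 x 4.73 z -6.64
0.72 x 5.59 z -7.22
0.8 x 6.49 z -7.72
0.88 x 7.43 z -8.16
0.96 x 8.41 z -8.51
1.04 x 9.40 z -8.79
1.12 x 10.42 z -8.99
1.2 x 11.45 z -9.10
1.28 x 12.49 z -9.14
1.36 x 13.52 z -9.09
1.44 x 14.55 z -8.96
1.52 x 15.56 z -8.74
1.6 x 16.55 z -8.45
```

Emit:
drive_tool(increments=[{"x": 0.15,"y": 0,"z": -0.49,"rx": 0,"ry": 0,"rz": 0,"jaw": 1},{"x": 0.34,"y": 0,"z": -0.98,"rx": 0,"ry": 0,"rz": 0,"jaw": 1},{"x": 0.77,"y": 0,"z": -1.92,"rx": 0,"ry": 0,"rz": 0,"jaw": 1},{"x": 1.26,"y": 0,"z": -2.83,"rx": 0,"ry": 0,"rz": 0,"jaw": 1},{"x": 1.83,"y": 0,"z": -3.7,"rx": 0,"ry": 0,"rz": 0,"jaw": 1},{"x": 2.46,"y": 0,"z": -4.52,"rx": 0,"ry": 0,"rz": 0,"jaw": 1},{"x": 3.16,"y": 0,"z": -5.29,"rx": 0,"ry": 0,"rz": 0,"jaw": 1},{"x": 3.92,"y": 0,"z": -5.99,"rx": 0,"ry": 0,"rz": 0,"jaw": 1},{"x": 4.33,"y": 0,"z": -6.32,"rx": 0,"ry": 0,"rz": 0,"jaw": 1},{"x": 4.73,"y": 0,"z": -6.64,"rx": 0,"ry": 0,"rz": 0,"jaw": 1}])

```text
time: 4.37
tool_pos: [0.5196, -0.1812, 0.1687]
tool_rot: [0.999, 0.039, -0.002, 0.001]
force: [-2.0, -7.9, -3.1]
width: 0.0116
```

```bash
python3 - <<'E'
from h import *
for n in ('side','wrist'):
    p,d=ctrl.capture(n); cv2.imwrite(f'pics/{n}2.png',p)
p,r=pose(); g=p+r.apply([0,0,-.019])
dx=(HG-g)@ex; dz=g[2]-HG[2]; rad=np.hypot(dx,dz); a0=np.arctan2(dz,dx); print(p,rad,a0-.236,ctrl.get_obs()['force'])
for th in np.arange(0.08,.96,.08):
    print(round(th,2),'x %.2f z %.2f'%((dx-rad*np.cos(a0+th))*100,-(rad*np.sin(a0+th)-dz)*100))
E
```

```text
[ 0.52036067 -0.18116269  0.16926849] 0.12932268401984245 0.6888536854154451 [-0.9416288  -6.1251606  -0.73747387]
0.08 x 0.85 z -0.59
0.16 x 1.74 z -1.11
0.24 x 2.68 z -1.55
0.32 x 3.64 z -1.92
0.4 x 4.64 z -2.22
0.48 x 5.65 z -2.43
0.56 x 6.67 z -2.56
0.64 x 7.71 z -2.61
0.72 x 8.74 z -2.57
0.8 x 9.77 z -2.45
0.88 x 10.78 z -2.25
```

View pics/side2.png

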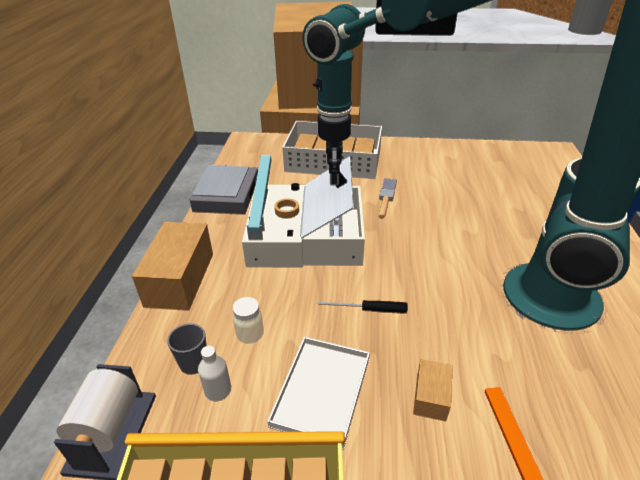

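The side view shows the flap rising in the fingers (335,180). I'll carry on along the arc to about 1.55 rad.

Emit:
drive_tool(increments=[{"x": 0.85,"y": 0,"z": -0.59,"rx": 0,"ry": 0,"rz": 0,"jaw": 1},{"x": 1.74,"y": 0,"z": -1.11,"rx": 0,"ry": 0,"rz": 0,"jaw": 1},{"x": 2.68,"y": 0,"z": -1.55,"rx": 0,"ry": 0,"rz": 0,"jaw": 1},{"x": 3.64,"y": 0,"z": -1.92,"rx": 0,"ry": 0,"rz": 0,"jaw": 1},{"x": 4.64,"y": 0,"z": -2.22,"rx": 0,"ry": 0,"rz": 0,"jaw": 1},{"x": 5.65,"y": 0,"z": -2.43,"rx": 0,"ry": 0,"rz": 0,"jaw": 1},{"x": 6.67,"y": 0,"z": -2.56,"rx": 0,"ry": 0,"rz": 0,"jaw": 1},{"x": 7.71,"y": 0,"z": -2.61,"rx": 0,"ry": 0,"rz": 0,"jaw": 1},{"x": 8.74,"y": 0,"z": -2.57,"rx": 0,"ry": 0,"rz": 0,"jaw": 1},{"x": 9.77,"y": 0,"z": -2.45,"rx": 0,"ry": 0,"rz": 0,"jaw": 1}])

```text
time: 5.3
tool_pos: [0.6171, -0.1738, 0.1933]
tool_rot: [0.999, 0.039, -0.002, 0.001]
force: [-3.3, -6.1, 0.6]
width: 0.0112
```

Emit:
drive_tool(increments=[{"x": 0.5,"y": 0,"z": 0.1,"rx": 0,"ry": 0,"rz": 0,"jaw": 1},{"x": 1,"y": 0,"z": 0.2,"rx": 0,"ry": 0,"rz": 0,"jaw": 1},{"x": 1,"y": 0,"z": 0.2,"rx": 0,"ry": 0,"rz": 0,"jaw": 1},{"x": 1,"y": 0,"z": 0.2,"rx": 0,"ry": 0,"rz": 0,"jaw": 0.4},{"x": 1,"y": 0,"z": 0.2,"rx": 0,"ry": 0,"rz": 0,"jaw": 0.3},{"x": 1,"y": 0,"z": 0.2,"rx": 0,"ry": 0,"rz": 0,"jaw": 0.3},{"x": 1,"y": 0,"z": 0.2,"rx": 0,"ry": 0,"rz": 0,"jaw": 0.3},{"x": 1,"y": 0,"z": 0.2,"rx": 0,"ry": 0,"rz": 0,"jaw": 0.3},{"x": 1,"y": 0,"z": 0.2,"rx": 0,"ry": 0,"rz": 0,"jaw": 0.3},{"x": 1,"y": 0,"z": 0.2,"rx": 0,"ry": 0,"rz": 0,"jaw": 0.3}])

```text
time: 6.13
tool_pos: [0.6285, -0.1716, 0.1923]
tool_rot: [0.999, 0.039, 0.0, -0.0]
force: [0.0, 0.4, 0.3]
width: 0.0594
```

```bash
python3 - <<'E'
from h import *
for n in ('side','wrist','top'):
    p,d=ctrl.capture(n); cv2.imwrite(f'pics/{n}3.png',p); np.save(f'pics/{n}3.npy',d)
p,r=pose(); g=p+r.apply([0,0,-.019])
dx=(HG-g)@ex; dz=g[2]-HG[2]; print(p,np.hypot(dx,dz),np.arctan2(dz,dx)-.236)
E
```

```text
[ 0.62849328 -0.17175801  0.19232924] 0.12999079894725196 1.5727084915915068
```

View pics/side3.png

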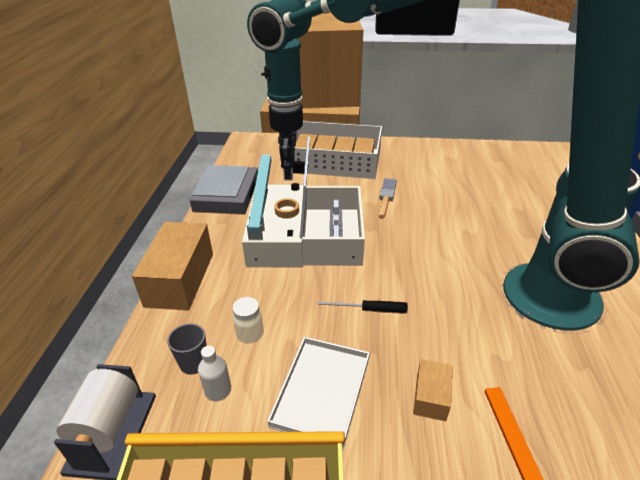

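View pics/top3.png

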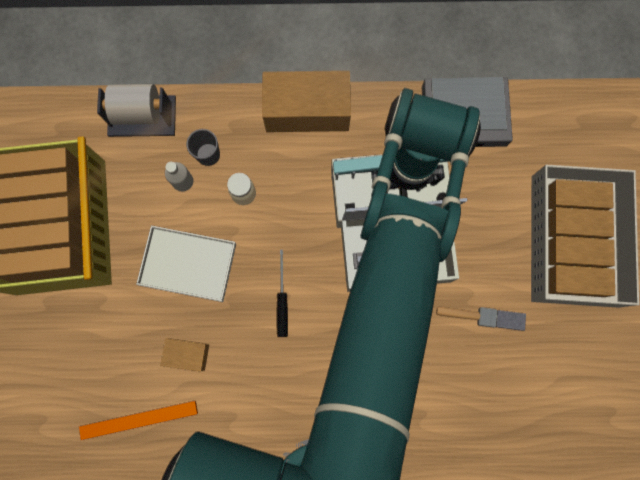

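View pics/wrist3.png

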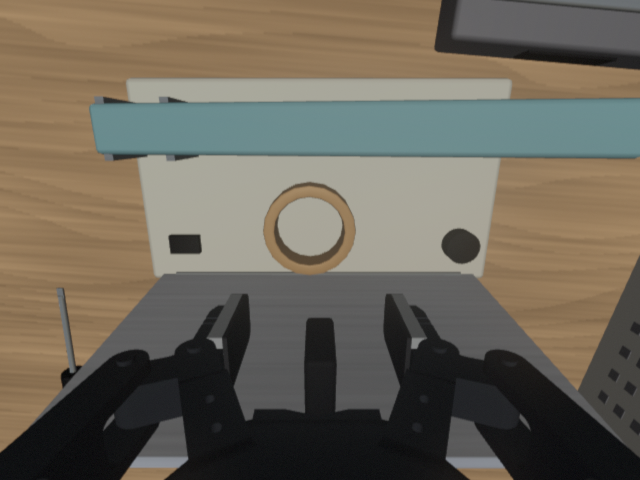

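The flap stands upright by itself with the fingers open around the fin, and the tape roll at (310,228) hasn't moved. I'll retreat upward, then back over the well.

Emit:
drive_tool(increments=[{"x": 0,"y": 0,"z": -1,"rx": 0,"ry": 0,"rz": 0,"jaw": 0.3},{"x": 0,"y": 0,"z": -3,"rx": 0,"ry": 0,"rz": 0,"jaw": 0.3},{"x": 0,"y": 0,"z": -5.5,"rx": 0,"ry": 0,"rz": 0,"jaw": 0.3},{"x": 0,"y": 0,"z": -8,"rx": 0,"ry": 0,"rz": 0,"jaw": 0.3},{"x": -0.3,"y": 0,"z": -10.5,"rx": 0,"ry": 0,"rz": 0,"jaw": 0.3},{"x": -2,"y": 0,"z": -12,"rx": 0,"ry": 0,"rz": 0,"jaw": 0.3},{"x": -5,"y": 0,"z": -12.5,"rx": 0,"ry": 0,"rz": 0,"jaw": 0.3},{"x": -8.5,"y": 0,"z": -12.5,"rx": 0,"ry": 0,"rz": 0,"jaw": 0.3},{"x": -12,"y": 0,"z": -12.5,"rx": 0,"ry": 0,"rz": 0,"jaw": 0.3},{"x": -15,"y": 0,"z": -12.5,"rx": 0,"ry": 0,"rz": 0,"jaw": 0.3}])

```text
time: 7.12
tool_pos: [0.4772, -0.1835, 0.3184]
tool_rot: [0.999, 0.039, 0.0, 0.0]
force: [-0.2, -0.1, -0.1]
width: 0.0602
```

```bash
python3 - <<'E'
from h import *
c=cam('wrist'); p,D=ctrl.capture('wrist'); cv2.imwrite('pics/w4.png',p); np.save('pics/w4.npy',D)
s,d=ctrl.capture('side'); cv2.imwrite('pics/s4.png',cv2.resize(s[120:280,230:400],None,fx=4,fy=3.7))
np.save('pics/w4W.npy',c[3]); print(ctrl.get_obs()['tool_pos'])
E
```

```text
[ 0.47544924 -0.18358897  0.31851539]
```

View pics/w4.png

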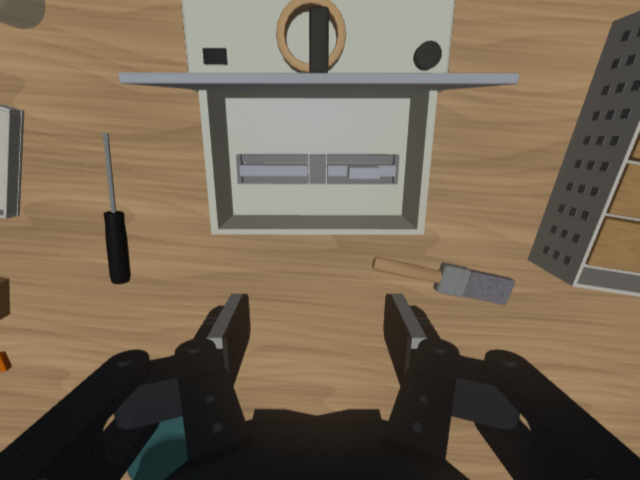

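View pics/s4.png

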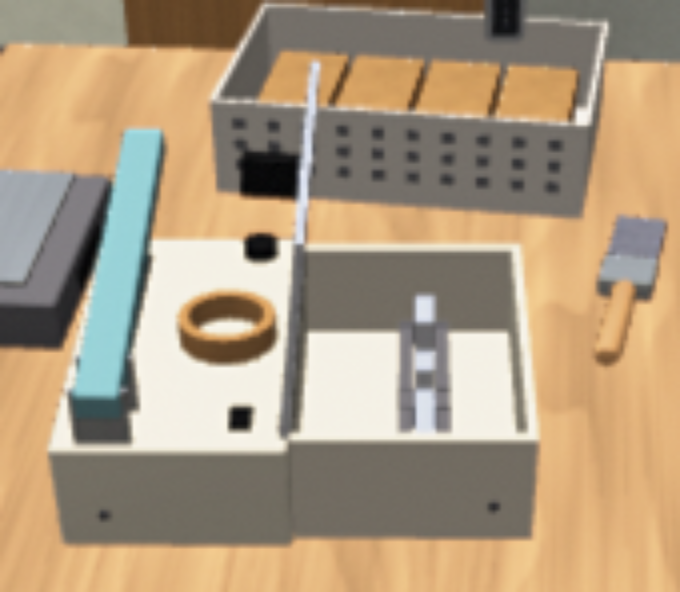

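The jaw is in the right slot (y = -52 mm): its tongue shows at wrist pixels (349–381, 166–179), and in the side view it rises at (425,310). Next I'll locate the tongue.

```bash
python3 - <<'E'
from h import *
f,cx,cy,_=cam('wrist'); W=np.load('pics/w4W.npy'); c=(f,cx,cy,W)
p=cv2.imread('pics/w4.png'); D=np.load('pics/w4.npy'); P=cloud(c,D)
print('model tongue',SO-.008*ex-.052*ey)
v,u=np.mgrid[:480,:640]
m=(u>335)&(u<400)&(v>155)&(v<190)&(P[...,2]>.064)&(P[...,2]<.085)
n,l,st,ce=cv2.connectedComponentsWithStats(m.astype(np.uint8)); k=1+st[1:,4].argmax()
Q=P[l==k]; print(st[k],ce[k],Q.mean(0),np.median(Q[:,2])); print(plane(c,ce[k],.072))
w=plane(c,np.c_[u[l==k],v[l==k]],.072); print(cv2.minAreaRect(w[:,:2].astype(np.float32)))
cv2.imwrite('pics/w4c.png',cv2.resize(p[145:200,225:410],None,fx=4,fy=4,interpolation=cv2.INTER_CUBIC))
E
```

```text
model tongue [ 0.51930425 -0.23310933  0.        ]
[349 167  31  12 340] [364.03235294 172.98235294] [ 0.51659734 -0.2334962   0.0714266 ] 0.07144356872026289
[[ 0.5166572  -0.23341224  0.072     ]]
((0.5171574354171753, -0.2334090769290924), (0.012000408954918385, 0.03368167579174042), 4.448968887329102)
```

View pics/w4c.png

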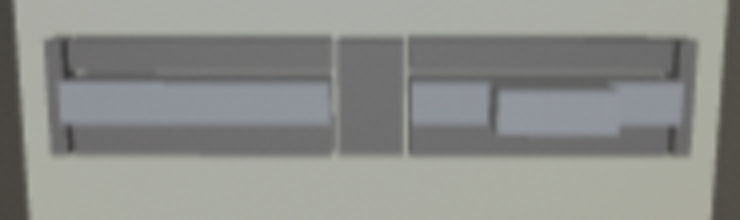

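```bash
python3 - <<'E'
from h import *
print(delta([.518,-.2334,.22],down(YAW+np.pi/2)))
E
```

```text
(array([3.87, 5.28, 9.85]), array([ 0.000e+00,  1.000e-03, -1.573e+00]))
```

Emit:
drive_tool(increments=[{"x": 0.4,"y": 0.5,"z": 0,"rx": 0,"ry": 0,"rz": -0.1,"jaw": 0.35},{"x": 0.8,"y": 1,"z": 0.5,"rx": 0,"ry": 0,"rz": -0.22,"jaw": 0.35},{"x": 1.2,"y": 1.6,"z": 1,"rx": 0,"ry": 0,"rz": -0.34,"jaw": 0.35},{"x": 1.6,"y": 2.2,"z": 1.5,"rx": 0,"ry": 0,"rz": -0.46,"jaw": 0.35},{"x": 2,"y": 2.7,"z": 2,"rx": 0,"ry": 0,"rz": -0.58,"jaw": 0.35},{"x": 2.4,"y": 3.3,"z": 2.5,"rx": 0,"ry": 0,"rz": -0.7,"jaw": 0.35},{"x": 2.8,"y": 3.8,"z": 3,"rx": 0,"ry": 0,"rz": -0.82,"jaw": 0.35},{"x": 3.2,"y": 4.4,"z": 3.5,"rx": 0,"ry": 0,"rz": -0.94,"jaw": 0.35},{"x": 3.6,"y": 4.9,"z": 4,"rx": 0,"ry": 0,"rz": -1.06,"jaw": 0.35},{"x": 3.87,"y": 5.28,"z": 4.5,"rx": 0,"ry": 0,"rz": -1.18,"jaw": 0.35}])

```text
time: 8.05
tool_pos: [0.523, -0.2336, 0.2727]
tool_rot: [0.807, 0.591, 0.0, 0.001]
force: [-0.2, 0.2, -1.0]
width: 0.0557
```

Emit:
drive_tool(increments=[{"x": 0,"y": 0,"z": 1,"rx": 0,"ry": 0,"rz": -0.12,"jaw": 0.35},{"x": 0,"y": 0,"z": 2,"rx": 0,"ry": 0,"rz": -0.23,"jaw": 0.35},{"x": 0,"y": 0,"z": 3,"rx": 0,"ry": 0,"rz": -0.33,"jaw": 0.35},{"x": 0,"y": 0,"z": 4,"rx": 0,"ry": 0,"rz": -0.393,"jaw": 0.35},{"x": 0,"y": 0,"z": 5,"rx": 0,"ry": 0,"rz": -0.393,"jaw": 0.35},{"x": 0,"y": 0,"z": 5.3,"rx": 0,"ry": 0,"rz": -0.393,"jaw": 0.35},{"x": 0,"y": 0,"z": 5.3,"rx": 0,"ry": 0,"rz": -0.393,"jaw": 0.35},{"x": 0,"y": 0,"z": 5.3,"rx": 0,"ry": 0,"rz": -0.393,"jaw": 0.35},{"x": 0,"y": 0,"z": 5.3,"rx": 0,"ry": 0,"rz": -0.393,"jaw": 0.35},{"x": 0,"y": 0,"z": 5.3,"rx": 0,"ry": 0,"rz": -0.393,"jaw": 0.35}])

```text
time: 8.88
tool_pos: [0.5222, -0.2334, 0.2202]
tool_rot: [0.678, 0.735, 0.0, 0.001]
force: [-0.4, 0.9, 1.0]
width: 0.0552
```

```bash
python3 - <<'E'
from h import *
print(delta([.518,-.2334,.042],down(YAW+np.pi/2)))
for n in ('wrist','side'):
    p,D=ctrl.capture(n); cv2.imwrite(f'pics/{n}5.png',p)
c=cam('wrist')
E
```

```text
(array([ 0.04, -0.44, 17.82]), array([0.001, 0.001, 0.001]))
```

View pics/wrist5.png

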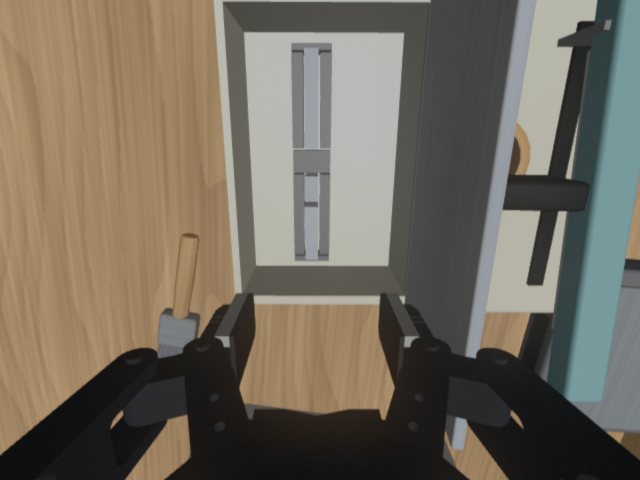

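View pics/side5.png

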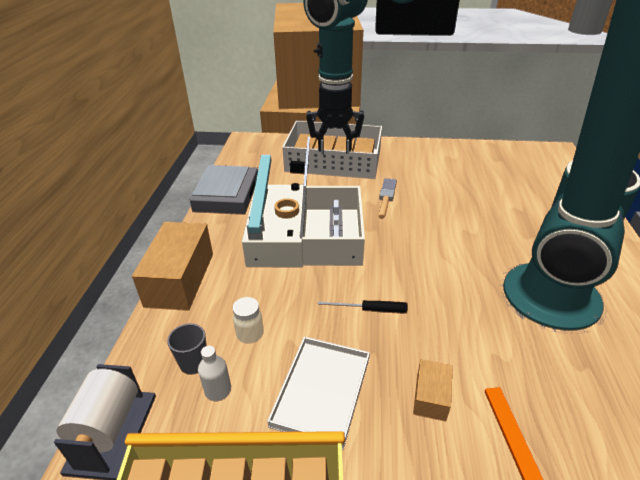

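```bash
python3 - <<'E'
from h import *
f,cx,cy,W=cam('wrist'); V=np.linalg.inv(W)
for y in (.017,-.017):
  for x in (-.006,.006):
    q=np.array([.518,-.2334,.0715])+ey*y+ex*x; k=V[:3,:3]@q+V[:3,3]; print(y,x,cx+f*k[0]/k[2],cy+f*k[1]/k[2])
p=cv2.imread('pics/wrist5.png'); cv2.imwrite('pics/w5c.png',cv2.resize(p[30:280,260:360],None,fx=4,fy=2.4,interpolation=cv2.INTER_CUBIC))
E
```

```text
0.017 -0.006 305.13992763156557 206.68793695970967
0.017 0.006 319.2172167474327 206.7026893042803
-0.017 -0.006 305.4617004990942 244.72674350009822
-0.017 0.006 319.077578777485 244.73900657121666
```

View pics/w5c.png

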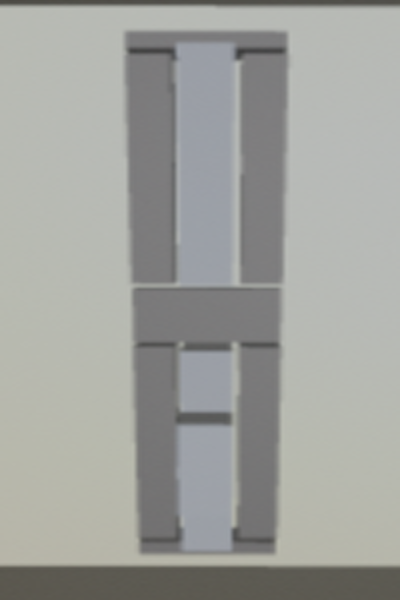

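The crop shows the tongue where I predicted: columns 304–318, with its edge at row 207. Now down to grasp it.

Emit:
drive_tool(increments=[{"x": 0.04,"y": -0.48,"z": 1,"rx": 0,"ry": 0,"rz": 0,"jaw": 0.4},{"x": 0.04,"y": -0.48,"z": 3,"rx": 0,"ry": 0,"rz": 0,"jaw": 0.4},{"x": 0.04,"y": -0.48,"z": 5.5,"rx": 0,"ry": 0,"rz": 0,"jaw": 0.4},{"x": 0.04,"y": -0.48,"z": 8,"rx": 0,"ry": 0,"rz": 0,"jaw": 0.4},{"x": 0.04,"y": -0.48,"z": 10.5,"rx": 0,"ry": 0,"rz": 0,"jaw": 0.4},{"x": 0.04,"y": -0.48,"z": 13,"rx": 0,"ry": 0,"rz": 0,"jaw": 0.4},{"x": 0.04,"y": -0.48,"z": 15,"rx": 0,"ry": 0,"rz": 0,"jaw": 0.4},{"x": 0.04,"y": -0.48,"z": 16.5,"rx": 0,"ry": 0,"rz": 0,"jaw": 0.4},{"x": 0.04,"y": -0.48,"z": 17.4,"rx": 0,"ry": 0,"rz": 0,"jaw": 0.4},{"x": 0.04,"y": -0.48,"z": 17.8,"rx": 0,"ry": 0,"rz": 0,"jaw": 0.4}])

```text
time: 9.82
tool_pos: [0.5151, -0.2324, 0.0391]
tool_rot: [0.678, 0.735, -0.0, -0.002]
force: [-0.0, -0.2, -0.5]
width: 0.0513
```

Emit:
drive_tool(increments=[{"x": 0,"y": 0,"z": 0,"rx": 0,"ry": 0,"rz": 0,"jaw": 0.6},{"x": 0,"y": 0,"z": 0,"rx": 0,"ry": 0,"rz": 0,"jaw": 0.8},{"x": 0,"y": 0,"z": 0,"rx": 0,"ry": 0,"rz": 0,"jaw": 1},{"x": 0,"y": 0,"z": 0,"rx": 0,"ry": 0,"rz": 0,"jaw": 1},{"x": 0,"y": 0,"z": 0,"rx": 0,"ry": 0,"rz": 0,"jaw": 1},{"x": 0,"y": 0,"z": 0,"rx": 0,"ry": 0,"rz": 0,"jaw": 1},{"x": 0,"y": 0,"z": 0,"rx": 0,"ry": 0,"rz": 0,"jaw": 1},{"x": 0,"y": 0,"z": 0,"rx": 0,"ry": 0,"rz": 0,"jaw": 1},{"x": 0,"y": 0,"z": 0,"rx": 0,"ry": 0,"rz": 0,"jaw": 1},{"x": 0,"y": 0,"z": 0,"rx": 0,"ry": 0,"rz": 0,"jaw": 1}], newtons=50)

```text
time: 10.65
tool_pos: [0.518, -0.2337, 0.0427]
tool_rot: [0.678, 0.735, 0.0, 0.001]
force: [-0.9, 0.4, 6.4]
width: 0.0114
```

Emit:
drive_tool(increments=[{"x": 0,"y": 0,"z": -0.4,"rx": 0,"ry": 0,"rz": 0,"jaw": 1},{"x": 0,"y": 0,"z": -1,"rx": 0,"ry": 0,"rz": 0,"jaw": 1},{"x": 0,"y": 0,"z": -2,"rx": 0,"ry": 0,"rz": 0,"jaw": 1},{"x": 0,"y": 0,"z": -3.5,"rx": 0,"ry": 0,"rz": 0,"jaw": 1},{"x": 0,"y": 0,"z": -5,"rx": 0,"ry": 0,"rz": 0,"jaw": 1},{"x": 0,"y": 0,"z": -7,"rx": 0,"ry": 0,"rz": 0,"jaw": 1},{"x": 0,"y": 0,"z": -9,"rx": 0,"ry": 0,"rz": 0,"jaw": 1},{"x": 0,"y": 0,"z": -11,"rx": 0,"ry": 0,"rz": 0,"jaw": 1},{"x": 0,"y": 0,"z": -13,"rx": 0,"ry": 0,"rz": 0,"jaw": 1},{"x": 0,"y": 0,"z": -14.8,"rx": 0,"ry": 0,"rz": 0,"jaw": 1}])

```text
time: 11.48
tool_pos: [0.5165, -0.233, 0.1911]
tool_rot: [0.678, 0.735, -0.0, 0.0]
force: [-0.1, -0.7, -2.6]
width: 0.0114
```

```bash
python3 - <<'E'
from h import *
s,D=ctrl.capture('side'); cv2.imwrite('pics/side6.png',s)
p,D=ctrl.capture('wrist'); cv2.imwrite('pics/wrist6.png',p)
# tray check from side camera
c=cam('side'); hsv=cv2.cvtColor(s,cv2.COLOR_BGR2HSV); v,u=np.mgrid[:480,:640]
m=((u>255)&(u<380)&(v>330)&(v<445)&(hsv[...,1]<45)&(hsv[...,2]>120)).astype(np.uint8)
n,l,st,ce=cv2.connectedComponentsWithStats(m); k=1+st[1:,4].argmax(); w=plane(c,np.c_[u[l==k],v[l==k]],.01); print('tray side',st[k],cv2.minAreaRect(w[:,:2].astype(np.float32)))
print(ctrl.get_obs()['tool_pos'],ctrl.get_obs()['width'])
print(delta([.507,.3015,.185],down(1.358)))
E
```

```text
tray side [ 268  337  101  101 6449] ((0.5084571838378906, 0.29871565103530884), (0.21147318184375763, 0.14325672388076782), 78.40475463867188)
[ 0.51896686 -0.23421954  0.19376278] 0.01103143091421951
(array([53.5 ,  3.09,  0.69]), array([0.007, 0.003, 0.293]))
```

View pics/side6.png

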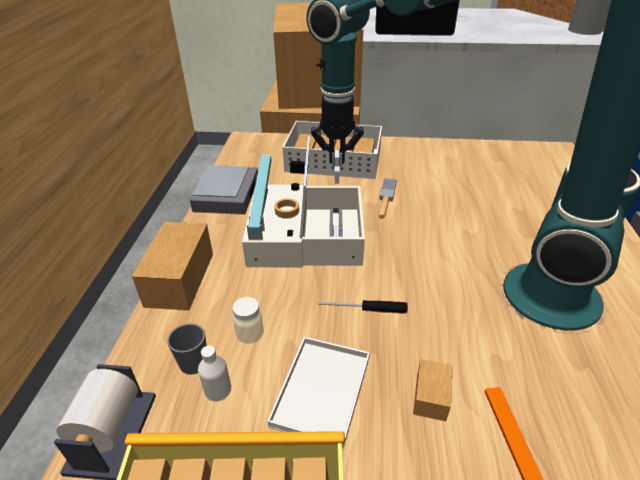

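The side view shows the jaw hanging from the fingers at (337,165), with the bar still in its slot and the flap upright. The side and top tray measurements agree within 3 mm. I'll carry it to the tray, bowing away from the flap.

Emit:
drive_tool(increments=[{"x": 0.5,"y": -0.7,"z": 0,"rx": 0,"ry": 0,"rz": 0,"jaw": 1},{"x": 1.8,"y": -1.5,"z": 0,"rx": 0,"ry": 0,"rz": 0,"jaw": 1},{"x": 4,"y": -2.2,"z": 0,"rx": 0,"ry": 0,"rz": 0,"jaw": 1},{"x": 7,"y": -2.5,"z": 0,"rx": 0,"ry": 0,"rz": 0,"jaw": 1},{"x": 10,"y": -2.5,"z": 0,"rx": 0,"ry": 0,"rz": 0.02,"jaw": 1},{"x": 13.2,"y": -2.5,"z": 0,"rx": 0,"ry": 0,"rz": 0.04,"jaw": 1},{"x": 16.4,"y": -2.5,"z": 0,"rx": 0,"ry": 0,"rz": 0.06,"jaw": 1},{"x": 19.6,"y": -2.5,"z": 0,"rx": 0,"ry": 0,"rz": 0.08,"jaw": 1},{"x": 22.8,"y": -2,"z": 0,"rx": 0,"ry": 0,"rz": 0.1,"jaw": 1},{"x": 26,"y": -1.5,"z": 0,"rx": 0,"ry": 0,"rz": 0.12,"jaw": 1}])

```text
time: 12.42
tool_pos: [0.4783, 0.0263, 0.187]
tool_rot: [0.722, 0.692, -0.002, -0.001]
force: [0.9, -0.9, -1.2]
width: 0.0112
```

```bash
python3 - <<'E'
from h import *
print(delta([.508,.3,.183],down(1.36)))
E
```

```text
(array([27.47,  1.84,  0.39]), array([-0.004,  0.001,  0.17 ]))
```

Emit:
drive_tool(increments=[{"x": 3.2,"y": 0.2,"z": 0.1,"rx": 0,"ry": 0,"rz": 0.02,"jaw": 1},{"x": 6.4,"y": 0.4,"z": 0.1,"rx": 0,"ry": 0,"rz": 0.04,"jaw": 1},{"x": 9.6,"y": 0.6,"z": 0.2,"rx": 0,"ry": 0,"rz": 0.06,"jaw": 1},{"x": 12.8,"y": 0.9,"z": 0.2,"rx": 0,"ry": 0,"rz": 0.08,"jaw": 1},{"x": 16,"y": 1.1,"z": 0.3,"rx": 0,"ry": 0,"rz": 0.1,"jaw": 1},{"x": 19,"y": 1.3,"z": 0.3,"rx": 0,"ry": 0,"rz": 0.12,"jaw": 1},{"x": 22,"y": 1.5,"z": 0.4,"rx": 0,"ry": 0,"rz": 0.14,"jaw": 1},{"x": 24.6,"y": 1.7,"z": 0.4,"rx": 0,"ry": 0,"rz": 0.15,"jaw": 1},{"x": 26.5,"y": 1.8,"z": 0.4,"rx": 0,"ry": 0,"rz": 0.16,"jaw": 1},{"x": 27.4,"y": 1.8,"z": 0.4,"rx": 0,"ry": 0,"rz": 0.17,"jaw": 1}])

```text
time: 13.25
tool_pos: [0.5081, 0.2995, 0.1828]
tool_rot: [0.777, 0.63, -0.002, -0.001]
force: [-0.1, -0.2, -0.2]
width: 0.0111
```

Emit:
drive_tool(increments=[{"x": 0,"y": 0,"z": 0,"rx": 0,"ry": 0,"rz": 0,"jaw": 1},{"x": 0,"y": 0,"z": 0,"rx": 0,"ry": 0,"rz": 0,"jaw": 1},{"x": 0,"y": 0,"z": 0,"rx": 0,"ry": 0,"rz": 0,"jaw": 1},{"x": 0,"y": 0,"z": 0,"rx": 0,"ry": 0,"rz": 0,"jaw": 1},{"x": 0,"y": 0,"z": 0,"rx": 0,"ry": 0,"rz": 0,"jaw": 1},{"x": 0,"y": 0,"z": 0,"rx": 0,"ry": 0,"rz": 0,"jaw": 1},{"x": 0,"y": 0,"z": 0,"rx": 0,"ry": 0,"rz": 0,"jaw": 1},{"x": 0,"y": 0,"z": 0,"rx": 0,"ry": 0,"rz": 0,"jaw": 1},{"x": 0,"y": 0,"z": 0,"rx": 0,"ry": 0,"rz": 0,"jaw": 1},{"x": 0,"y": 0,"z": 0,"rx": 0,"ry": 0,"rz": 0,"jaw": 1}])

```text
time: 14.08
tool_pos: [0.5101, 0.2979, 0.1853]
tool_rot: [0.777, 0.629, 0.0, 0.0]
force: [-0.1, 0.2, -2.0]
width: 0.0112
```

```bash
python3 - <<'E'
from h import *
o=ctrl.get_obs(); print(o['time'],o['tool_pos'],o['width'],np.abs(o['dq']).max(),delta([.508,.3,.183],down(1.36)))
for n in ('side','top','wrist'):
    p,D=ctrl.capture(n); cv2.imwrite(f'pics/{n}7.png',p)
    if n=='side': Q=cloud(cam('side'),D); m=(Q[...,2]>.13)&(Q[...,2]<.18)&(abs(Q[...,0]-.508)<.06)&(abs(Q[...,1]-.3)<.06); q=Q[m]; print(len(q),q.min(0),q.mean(0),cv2.minAreaRect(q[q[:,2]<.17][:,:2].astype(np.float32)))
E
```

```text
14.0833 [0.510064   0.29785089 0.18532531] 0.011215726388505237 0.0033549229136463415 (array([ 0.17, -0.25,  0.23]), array([ 0.   , -0.   ,  0.001]))
174 [0.49956397 0.27874389 0.15191692] [0.51174333 0.32432678 0.16552509] ((0.5114719867706299, 0.3084734082221985), (0.06321827322244644, 0.012200094759464264), 77.37271881103516)
```

View pics/side7.png

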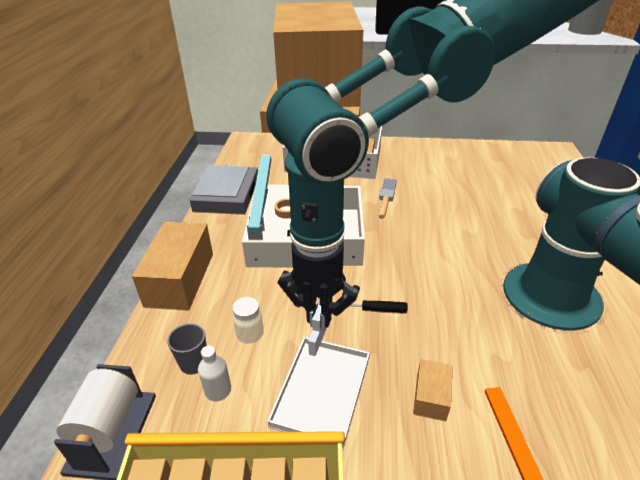

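View pics/top7.png

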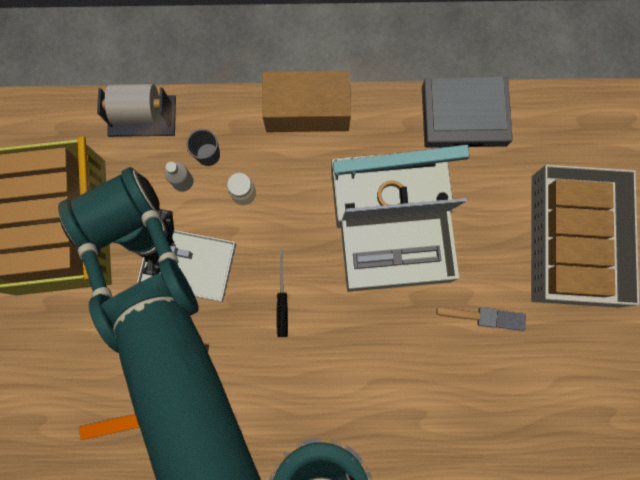

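View pics/wrist7.png

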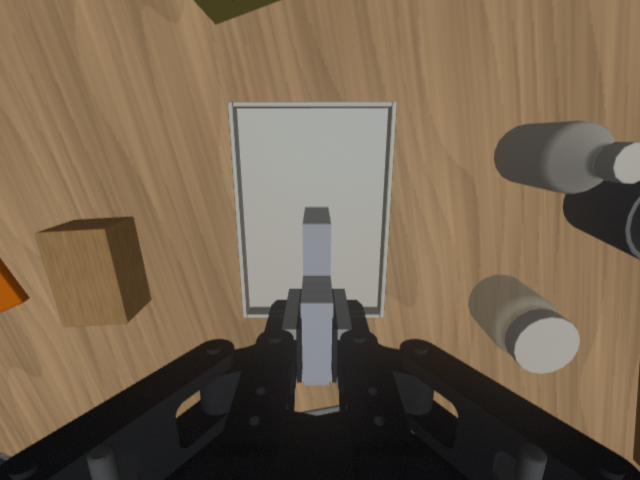

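The jaw is upright over the tray, parallel to its long side, with its underside at about 0.152 m. The top view shows the bar in its slot (378,258), the flap standing (405,208), and the visible bystanders in their places. I'm handing in.

```bash
python3 -c "
from station import ctrl
print(ctrl.sign_off())"
```

```text
the job is handed in; nothing more can be done
None
```

I lifted the flap by its fin to about 1.57 rad, where it stands by itself. I then drew the jaw out of the right-hand slot by its tongue and handed the job in while holding it over the tray. It took about 14 s of the 54 s allowed, and sign-off reports no verdict.

Last checks before hand-in:
- **Position:** the jaw was within about 3 mm of the measured tray centre, with its underside about 0.152 m above the table.
- **Alignment and grip:** it was upright and within about 0.02 rad of parallel to the tray's long side. It was gripped at 50 N and the arm was still.
- **Rest of the bench:** the bar was still in its slot, the flap upright and the tape roll in place. In the last pictures the other bystanders looked where they started, though I did not measure their positions.

No check failed. The one disagreement was 1–3 mm between the top and side views on the tray centre, so I used a point between them.

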